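# Clamp a cover in the laser-marking fixture with the eccentric

## Robot

A 6-joint arm with a two-finger parallel gripper is mounted at the origin on the work surface. World frame = base frame: x ahead of the robot, y to its left, z up, the work surface at z = 0. Lengths are in m, angles in rad, forces in N, time in s.
With the tool pointing down it reaches from about 0.4 to 0.925 m from the base axis. Payload 12.5 kg.
Tool frame: the origin (TCP) lies at the very end of the fingers, on their centre line; the grasp point (between the pads) lies robot.hold_point_z behind it (robot.hold_point_z is the distance from the TCP to the grasp point, in m); z points along the fingers, y is the line along which they close (so a half turn about z gives the same grasp; the last joint's range is limited). The gripper opens to 95 mm and grips with 3 to 60 N. Pads are 20 mm wide; open, the fingers measure 119 mm over their backs; the gripper's body (75 mm by 180 mm) begins 59 mm behind the grasp point.
Start: joints at [-1.293, 0.491, 1.559, -0, 1.092, -0.106], TCP at [0.234, -0.58, 0.215] pointing down, gripper open.
Joint ranges: [-3.1, 3.1], [-0.84, 2.19], [0.05, 2.79], [-1.13, 4.28], [0.06, 2.93], [-2.69, 2.69]. Speed limits (rad/s): [2.22, 2.22, 2.79, 3.14, 3.14, 3.14].

## Interface

Orientations are given as a unit quaternion [x, y, z, w].
In Python, from plant import robot, viewer, order gives the robot as it stands.
- The arm moves only by the tool servo_tool, never from a script. Its argument "commands" is a list that holds one entry, the list of rows, each a list of 5 numbers: the gripper command: -1 is shut, 1 is fully open, values between are in proportion, then the shift along the tool's x, y, z in m, then the turn about the tool's z in degrees. In form: [[[gripper, dx, dy, dz, roll], ...]]. A call has 1 to 8 rows; each row shifts and turns the commanded pose from where the row before left it, along the tool's axes as they then stand; what a row does not reach is not made up. A row lasts 1/8 s, in which the tool goes at most 62.5 mm and 10.7 degrees, less where a joint would pass 70% of its speed; a pose out of reach is approached as far as the arm can. A call is refused whole if a number of a shift passes 0.0625 or a number of a turn 10.7, either way. A call with a gripper value outside its range is refused whole. The fingers move at their own pace and stop on an object; the grip force is fixed at half the most. Time passes only in rows, so rows that do not move let the fingers close. It gives the time, the measured TCP pose, the force, the opening and the grip force at its end, in the units of the state.
- robot.state(): the state, without advancing time (a new reading comes with each control period).
- viewer.grab_frame(name): name is "side" or "top"; returns the picture (400x640x3 uint8, blue, green, red); there is no depth.
- viewer.camera_info(name): a dict with "fx", "fy", "cx", "cy" (pixels), "dist_coeffs" ([k1, k2, p1, p2, k3] as OpenCV has them; the pictures are not rectified), "T" (4x4, takes a point from camera to world coordinates). Camera axes: x right, y up, looking along -z (the intrinsics and any distortion apply to the point x, -y, -z); pixel columns grow to the right and rows downward; lengths in m; the calibration is good to about 2 mm. A picture is of the moment at which its call begins. camera_info takes no time and is no camera call.
- order.hand_in(): hands the job in; it is judged then, once.
The state is a dict: "time": time; "joint_pos": joint angles; "qvel": joint speeds; "tau": joint torques, N m; "position": TCP position; "eef_rot": TCP orientation; "contact_force": force on the tool from outside, world axes, zero at the start; "moment": the same for the moment, N m; "finger_gap": opening from 0.0 (shut) to 1.0 (fully open); "gripper_force": force on a finger pad.
Only numpy, scipy, OpenCV 4.12 (cv2) and the standard library are available. Lean on these libraries where they do the work, as an engineer would, in place of code of your own. Each camera call takes 0.05 s, during which the arm holds its last target. There are 200 camera calls.

## Task

Load the blue cover into the marking fixture: lay it gently and flat in the nest, slide it until its short end touches the foot of the corner stop, and let go. Then turn the red eccentric knob anticlockwise until its lobe bears on the cover and nips it square against the rail, and leave it clamped: about 15 N is right, under 6 N it can shift, and over 30 N at any time bruises the edge. Leave the red cover, hex key, dial collar and chuck key alone.

Things in the scene. Friction and masses are not known exactly. Their poses are not given: they have to be found in the camera images.
- plate: Aluminium fixture plate fixed to the table, 200 mm (x) by 260 mm (y), 15 mm thick, with rows of small tapped holes. Origin: centre of its underside; z up. The nest is at its middle: corner stop on its +x side (foot on the +y side), eccentric on its -x side.
- square: Dark steel corner stop screwed on the plate, set by hand, differently each time. Origin: its inner corner, at the plate's top. Rail: 14 mm wide, 8 mm high, inner face at x = 0 of this body, y = +16 to -100 mm. Foot: 16 mm thick, 8 mm high, inner face at y = 0, x = 0 to -39 mm. A white nylon strip, 60 mm long, 7.5 mm high, faces the rail; shims put its face at x = -2.6 to -5.4 mm (not measured).
- nest (a point): Centre of the underside of a seated cover for a middling strip: x = -29, y = -40 mm of the corner stop, on the plate's top, axes as the corner stop's. The true seat is up to 1.4 mm either way in x, by the shims; in y it touches the foot. With the eccentric open, a cover laid 4 to 5 mm off this point on the eccentric's side (-x) clears both strip and disc by about 3 mm.
- eccentric: Eccentric clamp on the plate, opposite the rail. Origin: on its vertical turning axis, at the plate's top face, 29 mm from the plate's centre towards the plate's -x. It turns about z only; its own +x axis points to the lobe. Steel disc with black urethane tyre, 44 mm across, 9 mm high, its centre 7 mm off the axis along +x. A friction washer (0.2 N m) holds it where it is left.
- knob_grip (a point): Point on the turning axis inside the red wing knob, 50 mm above the plate's top face; axes as the eccentric's. The wing is a bar 40 mm long along the eccentric's y, 14 mm wide along its x, from 30 to 56 mm above the plate. Turning it free takes about 0.2 N m; the lobe's push on a backed cover adds about 0.01 to 0.02 N m per newton.
- lobe (a point): The disc's far point (yellow dot near it), 29 mm from the axis. It starts pointing to the plate's -x or up to 0.4 rad anticlockwise (from above) of that; anticlockwise travel ends at 2.9 rad. It may meet and push a loose cover from 1.2 rad; the cover is backed by the strip only at 1.6 to 2.3 rad. From there the push grows about 1.5 N per 0.01 rad; letting go loses a few newtons.
- cover: The blue cover to be clamped, loose, starts in one of the two grey trays. Base plate 50 mm (x) by 80 mm (y), 10 mm thick; on it a central boss 34 mm (x) by 26 mm (y) whose top is 26 mm above the underside. Origin: centre of the underside, z up. 0.12 to 0.19 kg. Either way round (half turn about z) is fine in the nest. Good to grip across the boss's 26 mm, fingers standing over the base plate.
- cover_red: Red cover, same shape, in the other tray; leave alone. Origin: centre of the underside.
- tray_a: Grey tray holding the blue cover, fixed, 130 mm (x) by 120 mm (y), walls 4 mm thick and 18 mm high, floor 4 mm thick. Origin: centre of the underside.
- tray_b: Grey tray like the other, holding the red cover, fixed. Origin: centre of the underside.
- hexkey: Dark L-shaped hex key, 70 by 22 mm, 6 mm thick, lying on the plate behind the rail; leave alone. Origin: middle of its long arm, at the underside.
- collar: Steel dial collar, ring of 68 mm outside diameter, 22 mm high, lying on the table beyond the plate; leave alone. Origin: centre of the underside.
- chuckkey: Steel T-handled chuck key, 90 mm long with a 90 mm cross bar, lying on the table beyond the plate; leave alone. Origin: middle of its length, underside.
There are look-alikes about, which are no part of the job. What is meant by the cover is not green, and is the smaller of those in its own colour.

How it is judged:
On the way, in this order (a step that is already met when the one before it is completed fails the run):
1. the blue cover lies flat in the nest, its end against the foot, let go (angle between cover's own z axis and vertical below 0.04 rad and z of cover in the frame of square between -0.002 and 0.002 m and y of cover in the frame of square between -0.0425 and -0.038 m and x of cover in the frame of square between -0.042 and -0.0255 m and angle between the y axis of cover and the y axis of square, either way round below 0.15 rad and contact force between the fingers and cover below 0.2 N and linear speed of cover below 0.02 m/s), for 0.2 s.
2. the eccentric's lobe presses on the cover with over 6 N (contact force between eccentric and cover above 6 N), for 0.2 s.
At the end, for the whole second after the job is handed in: The blue cover lies flat on the plate, square to the corner stop (0.03 rad), its end on the foot (2.5 mm), pressed against the rail's strip by the eccentric alone with 6 to 30 N, at rest; the robot has let go (angle between cover's own z axis and vertical below 0.04 rad and z of cover in the frame of square between -0.002 and 0.002 m and y of cover in the frame of square between -0.0425 and -0.038 m and x of cover in the frame of square between -0.0325 and -0.0255 m and angle between the y axis of cover and the y axis of square, either way round below 0.03 rad and contact force between eccentric and cover between 6 and 30 N and linear speed of cover below 0.01 m/s); the robot touches nothing.
It fails at once if the lobe presses the cover with more than 30 N (contact force between eccentric and cover above 30 N).
It fails at once if the cover is pushed against the corner stop with more than 35 N (contact force between cover and square above 35 N).
It fails at once if the cover is dropped or pressed hard on the plate (over 60 N) (contact force between cover and plate above 60 N).
It fails at once if the red cover, the hex key, the dial collar or the chuck key is moved more than 10 mm (distance of any of cover_red, hexkey, collar, chuckkey from where it was at the start of the episode above 0.01 m).
It also fails if it takes over 72 s, if anything falls off the work surface, if the arm or the gripper's body presses on something with over 40 N, if the wrist force passes 120 N, or if a joint passes its speed limit or range.

## Working session

There is one attempt and no reset: what is moved stays moved. The work goes in short steps, Python scripts to look and compute and a tool call to move; the robot and the scene stay as the last step left them, time stands still between calls to the robot, and variables do not carry over. Pictures are saved under pics/ and viewed, at most 10 in all, crops included, and the job is handed in when it is done.

Besides the shell and the picture viewer there is one more tool, called after ">>>" by a JSON object that holds its "method" and its "body". servo_tool: Moves the arm, as the interface text tells. Its arguments: {"type":"object","properties":{"commands":{"type":"array","items":{"type":"array","items":{"type":"array","items":{"type":"number"}}}}},"required":["commands"]}

```bash
mkdir -p pics
cat > h.py <<'E'
import numpy as np, cv2
from plant import robot, viewer, order
def pix2w(name,uv,z):
    c=viewer.camera_info(name);T=np.array(c["T"])
    K=np.array([[c["fx"],0,c["cx"]],[0,c["fy"],c["cy"]],[0,0,1.]])
    p=cv2.undistortPoints(np.array(uv,float).reshape(-1,1,2),K,np.array(c["dist_coeffs"],float)).reshape(-1,2)
    d=np.c_[p[:,0],-p[:,1],-np.ones(len(p))]@T[:3,:3].T
    o=T[:3,3]; z=np.broadcast_to(z,len(p))
    return o+d*((z-o[2])/d[:,2])[:,None]
def w2pix(name,P):
    c=viewer.camera_info(name);T=np.array(c["T"])
    K=np.array([[c["fx"],0,c["cx"]],[0,c["fy"],c["cy"]],[0,0,1.]])
    q=(np.array(P,float).reshape(-1,3)-T[:3,3])@T[:3,:3]
    q=q*[1,-1,-1]
    return cv2.projectPoints(q,np.zeros(3),np.zeros(3),K,np.array(c["dist_coeffs"],float))[0].reshape(-1,2)
def save(name,fn,crop=None,s=1):
    im=viewer.grab_frame(name)
    if crop: x0,y0,x1,y1=crop; im=im[y0:y1,x0:x1]
    if s!=1: im=cv2.resize(im,None,fx=s,fy=s,interpolation=cv2.INTER_CUBIC)
    cv2.imwrite("pics/"+fn,im)
E
python3 - <<'E'
from h import *
save("top","t0.png",s=1.25); save("side","s0.png",s=1.25)
for n in("top","side"): print(n,np.round(viewer.camera_info(n)["T"],3).tolist(),viewer.camera_info(n)["fx"])
s=robot.state();print(s,robot.hold_point_z)
E
```

```text
top [[-0.022, 0.998, -0.064, 0.455], [-1.0, -0.022, 0.009, 0.089], [0.007, 0.065, 0.998, 1.108], [0.0, 0.0, 0.0, 1.0]] 426.6829259595901
side [[-0.714, 0.508, -0.481, -0.067], [-0.7, -0.516, 0.494, 0.69], [0.002, 0.689, 0.724, 0.944], [0.0, 0.0, 0.0, 1.0]] 520.4262285581714
{'time': 0.1, 'joint_pos': array([-1.29257496e+00,  4.91509434e-01,  1.55940119e+00,  8.78655799e-08,
        1.09169532e+00, -1.05616375e-01]), 'qvel': array([ 0.00018486, -0.00035247, -0.00332491, -0.0001465 , -0.00235272,
        0.00171793]), 'tau': array([ 2.99141131e-03, -6.13620615e+01, -2.58606756e+01,  6.94080396e-02,
        4.69982601e-02, -5.24400969e-05]), 'position': array([ 0.234002  , -0.57930437,  0.21410951]), 'eef_rot': array([ 9.81639909e-01,  1.90742843e-01, -4.36316050e-05, -5.04762345e-04]), 'contact_force': array([ 0.22997738, -0.86841122, -0.01824412]), 'moment': array([-0.04586205, -0.00545924,  0.0508017 ]), 'gripper_force': 0.0, 'finger_gap': 1.0011006225055803} 0.0188
```

View pics/t0.png

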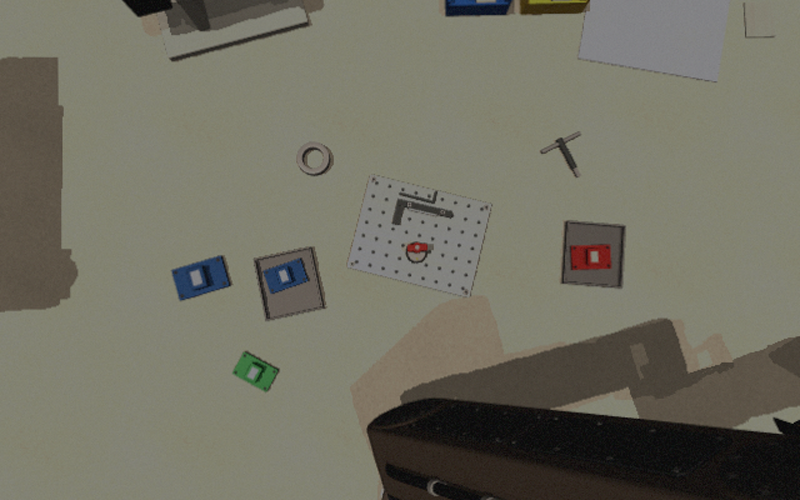

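View pics/s0.png

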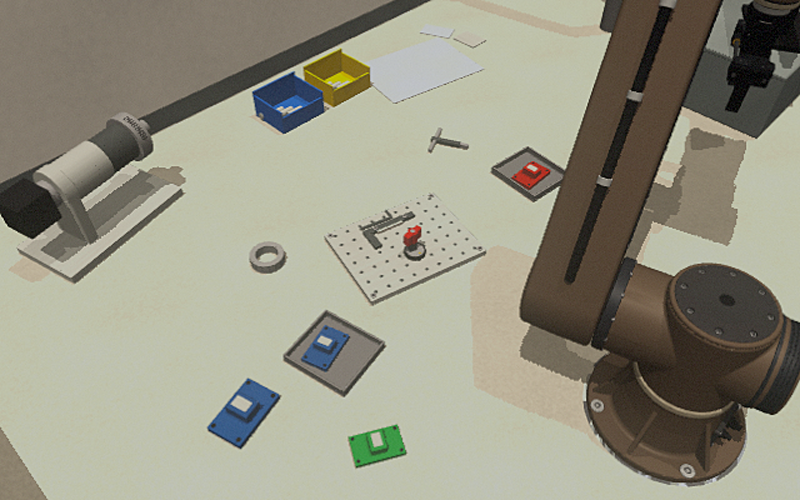

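Run:
```python
from h import *
save("top","t1.png",(200,135,400,260),4); save("side","s1.png",(225,148,395,318),3.5)
```

```text
(no output)
```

View pics/t1.png

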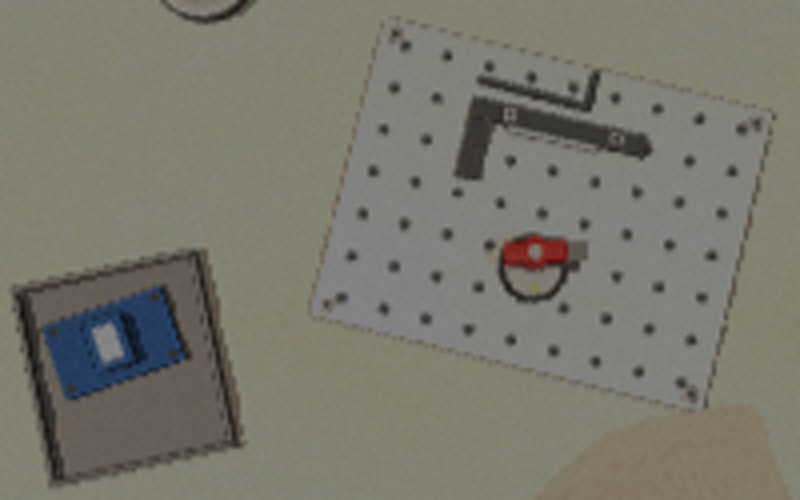

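View pics/s1.png

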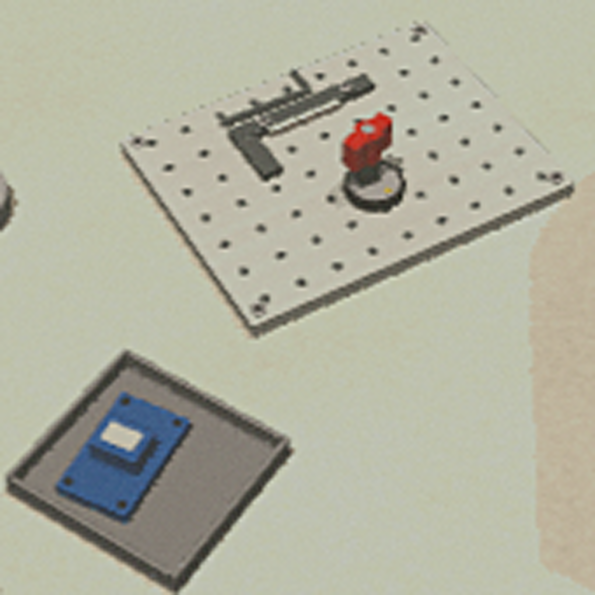

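```bash
cat > fit.py <<'E'
from h import *
from scipy.optimize import least_squares
def fit(pts,x0):
    # pts: list (cam, body xyz, pixel)
    def r(p):
        c,s=np.cos(p[2]),np.sin(p[2]);o=[]
        for cam in("top","side"):
            q=[a for a in pts if a[0]==cam]
            if not q: continue
            B=np.array([a[1] for a in q],float);U=np.array([a[2] for a in q],float)
            W=np.c_[p[0]+c*B[:,0]-s*B[:,1],p[1]+s*B[:,0]+c*B[:,1],B[:,2]]
            o.append((w2pix(cam,W)-U).ravel())
        return np.concatenate(o)
    f=least_squares(r,x0);return f.x,np.round(f.fun,1)
E
cat > m1.py <<'E'
from fit import *
t=lambda x,y:(200+x/4,135+y/4); s=lambda x,y:(225+x/3.5,148+y/3.5)
def mk(B,z,tp,sp): return [("top",(*b,z),t(*u)) for b,u in zip(B,tp) if u]+[("side",(*b,z),s(*u)) for b,u in zip(B,sp) if u]
m=1e-3
pl=mk(np.array([(100,130),(100,-130),(-100,-130),(-100,130)])*m,.015,[(388,17),(775,113),(705,411),(312,317)],[(122,147),(426,22),(573,186),(253,330)])
sq=mk(np.array([(14,16),(-39,16),(-39,0),(14,-100),(0,-100)])*m,.023,[(474,97),(455,177),(481,181),(651,144),(646,158)],[(230,130),(266,180),(284,171),(368,74),(375,86)])
cv=mk(np.array([(25,40),(25,-40),(-25,-40),(-25,40)])*m,.014,[(45,330),(165,287),(190,355),(72,400)],[(57,490),(124,393),(190,417),(128,520)])
for n,P,x0 in(("plate",pl,(.5,0,-.2)),("square",sq,(.55,0,-.2)),("cover",cv,(.5,.3,.3))):
    for sub in(P,[p for p in P if p[0]=="top"],[p for p in P if p[0]=="side"]):
        x,f=fit(sub,x0);print(n,np.round(x,4),f.tolist())
k=pix2w("top",[t(535,252),t(535,288)],[.071,.024]);k2=pix2w("side",[s(370,128),s(389,190)],[.071,.024]);print(k,k2)
E
python3 m1.py
```

```text
plate [ 0.5527  0.0314 -0.2639] [-1.7, 0.3, -0.7, 0.3, -1.1, 1.3, -1.6, 0.4, -0.3, -2.6, -0.2, -1.4, 1.6, -1.8, 0.7, -1.4]
plate [ 0.5541  0.0281 -0.2623] [-0.5, -0.2, 0.5, -0.4, 0.3, 0.6, -0.3, -0.1]
plate [ 0.5495  0.0365 -0.2661] [-0.9, -1.0, -0.4, 0.1, 1.3, 0.0, -0.0, 0.5]
square [ 0.6109  0.0619 -0.2612] [-0.6, 0.3, -0.8, 0.3, -1.2, 0.8, -0.8, -0.8, -0.8, 1.0, 0.1, -0.6, 0.2, -1.8, 0.7, -1.6, 0.1, -0.7, 0.9, -0.9]
square [ 0.6118  0.0596 -0.2658] [0.3, -0.1, 0.1, -0.1, -0.4, 0.4, 0.0, -1.0, -0.0, 0.8]
square [ 0.6087  0.0655 -0.2561] [-0.3, 0.6, -0.1, -0.6, 0.4, -0.4, -0.4, 0.3, 0.5, 0.1]
cover [0.4762 0.3066 0.3393] [-1.3, 0.0, -1.8, -0.3, -1.3, 1.0, -1.4, 0.9, 0.6, -1.7, -0.0, -1.3, 1.0, -0.4, 0.9, -1.8]
cover [0.4771 0.3029 0.3383] [0.2, -0.4, -0.3, -0.7, 0.1, 0.6, 0.1, 0.5]
cover [0.4747 0.3098 0.3404] [-0.0, -0.3, -0.7, -0.1, 0.4, 0.8, 0.3, -0.4]
[[0.52567366 0.03789395 0.071     ]
 [0.50592149 0.03615774 0.024     ]] [[0.52451347 0.03943064 0.071     ]
 [0.5050444  0.03943175 0.024     ]]
```

```bash
cat > go.py <<'E'
import sys
from h import *
from scipy.spatial.transform import Rotation as R
def pose():
    s=robot.state();r=R.from_quat(s["eef_rot"]);X=r.as_matrix()
    return s,np.array(s["position"]),X,np.arctan2(X[1,0],X[0,0])
def to(*targets):
    s,p,X,a=pose();print("t",s["time"],"p",np.round(p,4),"ang",round(a,4),"tilt",np.round(X[:2,2],4),"F",np.round(s["contact_force"],1),"gap",round(s["finger_gap"]*95,1),"gf",s["gripper_force"],"q6",round(s["joint_pos"][5],2))
    for g in targets:
        g=np.array(g);aa=g[3] if len(g)>3 else a
        Y=np.array([[np.cos(aa),np.sin(aa),0],[np.sin(aa),-np.cos(aa),0],[0,0,-1]])
        print("roll deg",round(np.degrees(a-aa),2),"then d",np.round(Y.T@(g[:3]-p),4));p=g[:3];a=aa
E
python3 -c "
from go import *
to((.45,-.3,.2,.339),(.4762,.3066,.14,.339),(.4762,.3066,.017,.339))"
```

```text
t 0.2 p [ 0.234  -0.5794  0.2143] ang 0.3838 tilt [-0.0001  0.0006] F [-0.7  0.6  0.3] gap 95.2 gf 0.0 q6 -0.11
roll deg 2.57 then d [ 0.2966 -0.1917  0.0143]
roll deg 0.0 then d [ 0.2264 -0.5634  0.06  ]
roll deg 0.0 then d [0.    0.    0.123]
```

>>> {"method": "servo_tool", "body": {"commands": [[[-0.05, 0, 0, 0, 2.57], [-0.05, 0.042, -0.027, 0.002, 0], [-0.05, 0.042, -0.027, 0.002, 0], [-0.05, 0.042, -0.027, 0.002, 0], [-0.05, 0.042, -0.027, 0.002, 0], [-0.05, 0.042, -0.027, 0.002, 0], [-0.05, 0.042, -0.027, 0.002, 0], [-0.05, 0.042, -0.027, 0.002, 0]]]}}

```text
time: 1.2
position: [0.4493, -0.3022, 0.2006]
eef_rot: [0.986, 0.169, 0.0, 0.0]
contact_force: [0.3, -0.1, 1.4]
finger_gap: 0.476
gripper_force: 0.0
```

>>> {"method": "servo_tool", "body": {"commands": [[[-0.05, 0.014, -0.035, 0.004, 0], [-0.05, 0.014, -0.035, 0.004, 0], [-0.05, 0.014, -0.035, 0.004, 0], [-0.05, 0.014, -0.035, 0.004, 0], [-0.05, 0.014, -0.035, 0.004, 0], [-0.05, 0.014, -0.035, 0.004, 0], [-0.05, 0.014, -0.035, 0.004, 0], [-0.05, 0.014, -0.035, 0.004, 0]]]}}

```text
time: 2.2
position: [0.461, -0.001, 0.1685]
eef_rot: [0.986, 0.169, 0.0, 0.0]
contact_force: [0.4, 0.5, 0.0]
finger_gap: 0.476
gripper_force: 0.0
```

>>> {"method": "servo_tool", "body": {"commands": [[[-0.05, 0.014, -0.035, 0.004, 0], [-0.05, 0.014, -0.035, 0.004, 0], [-0.05, 0.014, -0.035, 0.004, 0], [-0.05, 0.014, -0.035, 0.004, 0], [-0.05, 0.014, -0.035, 0.004, 0], [-0.05, 0.014, -0.035, 0.004, 0], [-0.05, 0.014, -0.035, 0.004, 0], [-0.05, 0, 0, 0, 0]]]}}

```text
time: 3.2
position: [0.4717, 0.2632, 0.1401]
eef_rot: [0.985, 0.17, -0.0, 0.0]
contact_force: [0.1, -0.3, 0.7]
finger_gap: 0.472
gripper_force: 0.0
```

```bash
python3 -c "
from go import *
to((.4762,.3066,.05,.339))"
```

```text
t 3.2 p [0.4717 0.2632 0.1401] ang 0.3416 tilt [-0.0004 -0.0001] F [ 0.1 -0.3  0.7] gap 44.8 gf 0.0 q6 1.62
roll deg 0.15 then d [ 0.0187 -0.0394  0.0901]
```

>>> {"method": "servo_tool", "body": {"commands": [[[-0.05, 0.009, -0.02, 0.022, 0], [-0.05, 0.0095, -0.0195, 0.022, 0], [-0.05, 0, 0, 0.026, 0], [-0.05, 0, 0, 0.02, 0], [-0.05, 0, 0, 0, 0]]]}}

```text
time: 3.82
position: [0.4758, 0.3038, 0.0496]
eef_rot: [0.986, 0.168, -0.001, 0.0]
contact_force: [0.3, -0.6, 0.4]
finger_gap: 0.475
gripper_force: 0.0
```

Run:
```python
from go import *
to((.4762,.3066,.017,.339))
a=viewer.grab_frame("side")[235:325,215:325];b=viewer.grab_frame("top")[175:265,180:290]
f=lambda i:cv2.resize(i,(400*110//110,327),interpolation=cv2.INTER_CUBIC)
cv2.imwrite("pics/g1.png",np.hstack([f(a),f(b)]))
```

```text
t 3.825 p [0.4758 0.3038 0.0496] ang 0.3384 tilt [-0.0024 -0.0014] F [ 0.3 -0.6  0.4] gap 45.1 gf 0.0 q6 1.68
roll deg -0.03 then d [ 0.0013 -0.0025  0.0326]
```

View pics/g1.png

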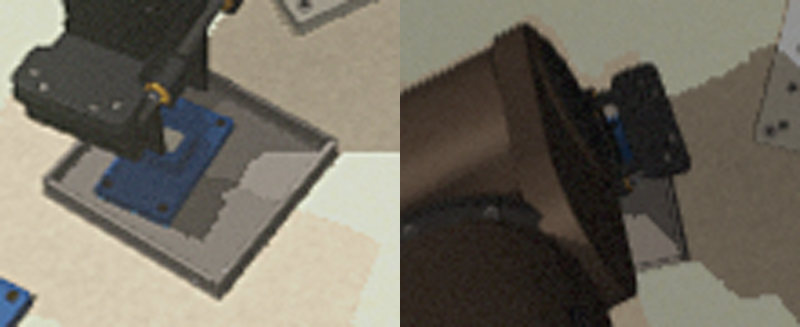

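Run:
```python
from go import *
s,p,X,a=pose()
f=lambda P:(w2pix("side",P)-[215,235])*3.636
print("tcp",f(p),"fingers inner tips",f(p+X[:,1]*.0225),f(p-X[:,1]*.0225))
print("boss top ctr",f((.4762,.3066,.03)),"side-only",f((.4747,.3098,.03)))
```

```text
tcp [[166.29643766 110.66943831]] fingers inner tips [[185.08214882  82.57863912]] [[147.02879332 139.48154459]]
boss top ctr [[166.71286919 134.72361822]] side-only [[164.29724108 139.37852718]]
```

>>> {"method": "servo_tool", "body": {"commands": [[[-0.05, 0.001, -0.0025, 0.01, 0], [-0.05, 0, 0, 0.01, 0], [-0.05, 0, 0, 0.007, 0], [-0.05, 0, 0, 0.005, 0], [-0.05, 0, 0, 0, 0]]]}}

```text
time: 4.55
position: [0.4763, 0.3074, 0.0182]
eef_rot: [0.986, 0.169, -0.0, 0.0]
contact_force: [-0.5, 0.5, 0.5]
finger_gap: 0.473
gripper_force: 0.0
```

>>> {"method": "servo_tool", "body": {"commands": [[[-1, 0, 0, 0, 0], [-1, 0, 0, 0, 0], [-1, 0, 0, 0, 0], [-1, 0, 0, 0, 0], [-1, 0, 0, 0, 0]]]}}

```text
time: 5.18
position: [0.4765, 0.3076, 0.0188]
eef_rot: [0.986, 0.169, 0.0, -0.0]
contact_force: [-1.9, 0.4, 3.8]
finger_gap: 0.268
gripper_force: 29.9
```

>>> {"method": "servo_tool", "body": {"commands": [[[-1, 0, 0, -0.01, 0], [-1, 0, 0, -0.02, 0], [-1, 0, 0, -0.03, 0], [-1, 0, 0, -0.04, 0], [-1, 0, 0, -0.02, 0], [-1, 0, 0, 0, 8.6], [-1, 0, 0, 0, 8.6], [-1, 0, 0, 0, 8.6]]]}}

```text
time: 6.18
position: [0.4762, 0.3074, 0.1391]
eef_rot: [0.998, -0.058, 0.0, 0.0]
contact_force: [-0.8, 0.3, -1.3]
finger_gap: 0.268
gripper_force: 29.9
```

>>> {"method": "servo_tool", "body": {"commands": [[[-1, 0, 0, 0, 8.6], [-1, 0, 0, 0, 0]]]}}

```text
time: 6.42
position: [0.4763, 0.3074, 0.1389]
eef_rot: [0.992, -0.13, -0.0, 0.0]
contact_force: [0.3, 0.2, -2.8]
finger_gap: 0.271
gripper_force: 29.9
```

```bash
python3 -c "
from go import *
to((.5664,.0251,.12,-.2612),(.5664,.0251,.042,-.2612))"
```

```text
t 6.425 p [0.4763 0.3074 0.1389] ang -0.2605 tilt [-0.     -0.0001] F [ 0.3  0.2 -2.8] gap 25.7 gf 29.904731512069702 q6 2.29
roll deg 0.04 then d [0.16   0.2495 0.0189]
roll deg 0.0 then d [0.    0.    0.078]
```

>>> {"method": "servo_tool", "body": {"commands": [[[-1, 0.02, 0.0312, 0.002, 0], [-1, 0.02, 0.0312, 0.002, 0], [-1, 0.02, 0.0312, 0.002, 0], [-1, 0.02, 0.0312, 0.002, 0], [-1, 0.02, 0.0312, 0.002, 0], [-1, 0.02, 0.0312, 0.002, 0], [-1, 0.02, 0.0312, 0.002, 0], [-1, 0.02, 0.0312, 0.005, 0]]]}}

```text
time: 7.42
position: [0.5668, 0.0238, 0.1199]
eef_rot: [0.992, -0.128, 0.0, 0.0]
contact_force: [-0.2, -0.2, -2.4]
finger_gap: 0.271
gripper_force: 29.9
```

>>> {"method": "servo_tool", "body": {"commands": [[[-1, 0, 0, 0.02, 0], [-1, 0, 0, 0.03, 0], [-1, 0, 0, 0.02, 0], [-1, 0, 0, 0.005, 0], [-1, 0, 0, 0, 0]]]}}

```text
time: 8.05
position: [0.5666, 0.0251, 0.0449]
eef_rot: [0.992, -0.13, 0.0, 0.0]
contact_force: [0.3, -0.1, -1.8]
finger_gap: 0.272
gripper_force: 29.9
```

Run:
```python
from go import *
to((.5664,.0251,.035,-.2612))
a=viewer.grab_frame("side")[150:250,260:390];b=viewer.grab_frame("top")[135:235,270:400]
f=lambda i:cv2.resize(i,None,fx=6,fy=6,interpolation=cv2.INTER_CUBIC)
cv2.imwrite("pics/p1.png",f(a));cv2.imwrite("pics/p1t.png",f(b))
```

```text
t 8.05 p [0.5666 0.0251 0.0449] ang -0.2598 tilt [ 0.0001 -0.0001] F [ 0.3 -0.1 -1.8] gap 25.8 gf 29.90390717983246 q6 1.76
roll deg 0.08 then d [-0.0002  0.      0.0099]
```

View pics/p1.png

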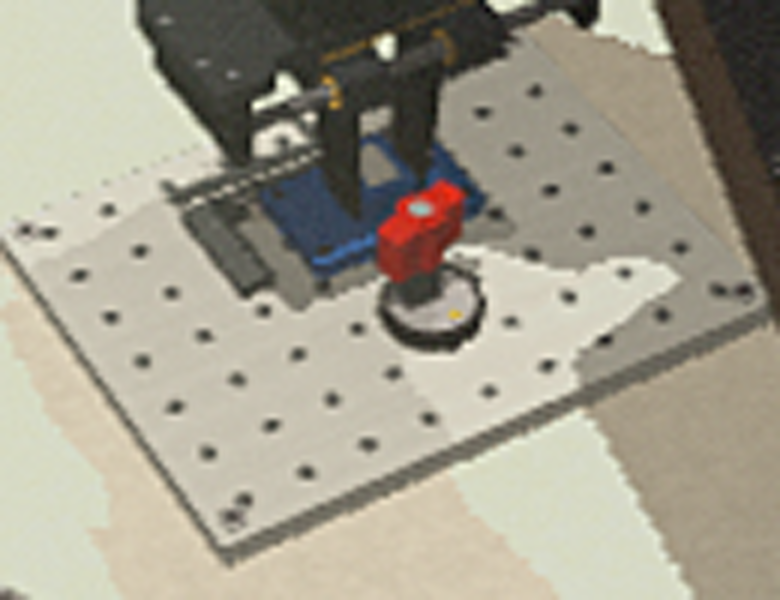

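Run:
```python
from fit import *
s=lambda x,y:(260+x/6,150+y/6)
P=[("side",(-.025,.04,.0401),s(314,263)),("side",(.025,.04,.0401),s(260,196)),("side",(-.025,-.04,.0401),s(484,194))]
x,f=fit(P,(.56,.02,-.26));print("cover side",np.round(x,4),f)
f=lambda P:np.round((w2pix("side",P)-[260,150])*6)
th=-.26;c,sn=np.cos(th),np.sin(th)
for nm,o,B in(("square",(.6087,.0655),[(.014,.016),(-.039,.016),(-.039,0)]),):
    for b in B: print(nm,b,f((o[0]+c*b[0]-sn*b[1],o[1]+sn*b[0]+c*b[1],.023)))
d=np.array([x[0]-.6087,x[1]-.0655]);print("rel side:",c*d[0]+sn*d[1],-sn*d[0]+c*d[1])
d=np.array([.5666-.6109,.0251-.0619]);print("rel joint tcp:",c*d[0]+sn*d[1],-sn*d[0]+c*d[1])
```

```text
cover side [ 0.567  0.026 -0.259] [ 0.5  0.5 -0.7 -0.8  0.1  0.2]
square (0.014, 0.016) [[182. 214.]]
square (-0.039, 0.016) [[245. 293.]]
square (-0.039, 0) [[279. 279.]]
rel side: -0.030112699321301076 -0.04888078314573617
rel joint tcp: -0.033350511721727635 -0.046951819644172554
```

View pics/p1t.png

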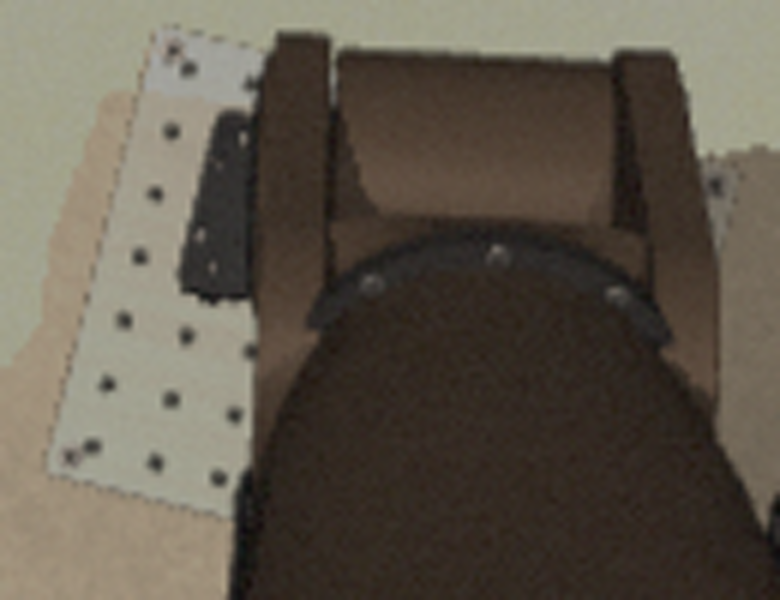

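>>> {"method": "servo_tool", "body": {"commands": [[[-1, 0, 0, 0.003, 0], [-1, 0, 0, 0.002, 0], [-1, 0, 0, 0.001, 0], [-1, 0, 0, 0.001, 0], [-1, 0, 0, 0, 0]]]}}

```text
time: 8.78
position: [0.5665, 0.025, 0.0375]
eef_rot: [0.991, -0.13, -0.0, 0.0]
contact_force: [0.1, -0.0, -2.2]
finger_gap: 0.269
gripper_force: 29.9
```

>>> {"method": "servo_tool", "body": {"commands": [[[-1, 0, 0, 0.001, 0], [-1, 0, 0, 0.001, 0], [-1, 0, 0, 0, 0]]]}}

```text
time: 9.15
position: [0.5664, 0.025, 0.0355]
eef_rot: [0.991, -0.13, -0.0, 0.0]
contact_force: [-0.4, 0.3, -1.0]
finger_gap: 0.274
gripper_force: 29.9
```

>>> {"method": "servo_tool", "body": {"commands": [[[-1, 0, 0, 0.001, 0], [-1, 0, 0, 0.001, 0], [-1, 0, 0, 0.001, 0], [-1, 0, 0, 0.001, 0], [-1, 0, 0, 0, 0]]]}}

```text
time: 9.78
position: [0.5664, 0.025, 0.0315]
eef_rot: [0.991, -0.13, -0.0, 0.0]
contact_force: [0.1, -1.1, -2.8]
finger_gap: 0.267
gripper_force: 29.9
```

>>> {"method": "servo_tool", "body": {"commands": [[[-1, 0, 0, 0.0005, 0], [-1, 0, 0, 0.0005, 0], [-1, 0, 0, 0, 0]]]}}

```text
time: 10.15
position: [0.5664, 0.025, 0.0306]
eef_rot: [0.991, -0.13, -0.0, 0.0]
contact_force: [-0.4, -0.4, -1.9]
finger_gap: 0.273
gripper_force: 29.9
```

>>> {"method": "servo_tool", "body": {"commands": [[[-1, 0, 0, 0.0005, 0], [-1, 0, 0, 0, 0]]]}}

```text
time: 10.4
position: [0.5665, 0.025, 0.0301]
eef_rot: [0.991, -0.13, 0.0, 0.0]
contact_force: [-0.0, 0.1, -2.0]
finger_gap: 0.27
gripper_force: 29.9
```

>>> {"method": "servo_tool", "body": {"commands": [[[-1, 0, 0, 0.0004, 0], [-1, 0, 0, 0, 0]]]}}

```text
time: 10.65
position: [0.5665, 0.025, 0.0298]
eef_rot: [0.991, -0.13, 0.0, 0.0]
contact_force: [-0.3, -0.1, 0.0]
finger_gap: 0.273
gripper_force: 29.9
```

>>> {"method": "servo_tool", "body": {"commands": [[[-1, 0, -0.001, 0, 0], [-1, 0, -0.001, 0, 0], [-1, 0, -0.001, 0, 0], [-1, 0, -0.001, 0, 0], [-1, 0, 0, 0, 0]]]}}

```text
time: 11.28
position: [0.5676, 0.029, 0.0298]
eef_rot: [0.991, -0.13, 0.0, -0.0]
contact_force: [0.3, -1.2, 2.8]
finger_gap: 0.27
gripper_force: 29.9
```

>>> {"method": "servo_tool", "body": {"commands": [[[-1, 0, -0.0005, 0, 0], [-1, 0, -0.0005, 0, 0], [-1, 0, 0, 0, 0]]]}}

```text
time: 11.65
position: [0.5678, 0.0298, 0.0298]
eef_rot: [0.991, -0.13, 0.0, 0.0]
contact_force: [-1.6, -2.5, 4.0]
finger_gap: 0.27
gripper_force: 29.9
```

>>> {"method": "servo_tool", "body": {"commands": [[[-1, 0, -0.0005, 0, 0], [-1, 0, -0.0005, 0, 0], [-1, 0, 0, 0, 0]]]}}

```text
time: 12.02
position: [0.5681, 0.0308, 0.0298]
eef_rot: [0.991, -0.13, 0.0, 0.0]
contact_force: [-1.4, -3.4, 5.5]
finger_gap: 0.268
gripper_force: 29.9
```

>>> {"method": "servo_tool", "body": {"commands": [[[-1, 0, -0.0005, 0, 0], [-1, 0, 0, 0, 0]]]}}

```text
time: 12.28
position: [0.5682, 0.0313, 0.0298]
eef_rot: [0.991, -0.13, 0.0, 0.0]
contact_force: [-0.6, -3.1, 5.1]
finger_gap: 0.273
gripper_force: 29.9
```

>>> {"method": "servo_tool", "body": {"commands": [[[-1, 0, -0.0005, 0, 0], [-1, 0, 0, 0, 0]]]}}

```text
time: 12.52
position: [0.5683, 0.0318, 0.0298]
eef_rot: [0.991, -0.13, 0.0, 0.0]
contact_force: [-0.2, -3.3, 5.4]
finger_gap: 0.27
gripper_force: 29.9
```

>>> {"method": "servo_tool", "body": {"commands": [[[-1, 0, -0.0005, 0, 0], [-1, 0, 0, 0, 0]]]}}

```text
time: 12.78
position: [0.5685, 0.0323, 0.0298]
eef_rot: [0.991, -0.13, 0.0, 0.0]
contact_force: [-0.7, -2.5, 5.5]
finger_gap: 0.27
gripper_force: 29.9
```

>>> {"method": "servo_tool", "body": {"commands": [[[-1, 0, -0.0005, 0, 0], [-1, 0, 0, 0, 0]]]}}

```text
time: 13.02
position: [0.5686, 0.0327, 0.0298]
eef_rot: [0.991, -0.13, 0.0, 0.0]
contact_force: [-1.2, -3.7, 5.6]
finger_gap: 0.272
gripper_force: 29.9
```

>>> {"method": "servo_tool", "body": {"commands": [[[-1, 0, -0.0005, 0, 0], [-1, 0, 0, 0, 0]]]}}

```text
time: 13.28
position: [0.5687, 0.0332, 0.0298]
eef_rot: [0.991, -0.13, 0.0, 0.0]
contact_force: [-1.3, -3.8, 5.3]
finger_gap: 0.269
gripper_force: 29.9
```

>>> {"method": "servo_tool", "body": {"commands": [[[-1, 0, -0.0005, 0, 0], [-1, 0, 0, 0, 0]]]}}

```text
time: 13.52
position: [0.5688, 0.0337, 0.0298]
eef_rot: [0.991, -0.13, 0.0, 0.0]
contact_force: [-0.5, -3.3, 5.8]
finger_gap: 0.276
gripper_force: 29.9
```

>>> {"method": "servo_tool", "body": {"commands": [[[-1, 0, -0.0005, 0, 0], [-1, 0, 0, 0, 0]]]}}

```text
time: 13.78
position: [0.5689, 0.034, 0.0298]
eef_rot: [0.991, -0.13, 0.0, 0.0]
contact_force: [-1.3, -5.0, 4.1]
finger_gap: 0.268
gripper_force: 29.9
```

>>> {"method": "servo_tool", "body": {"commands": [[[-1, 0, -0.0005, 0, 0], [-1, 0, 0, 0, 0]]]}}

```text
time: 14.02
position: [0.5689, 0.0341, 0.0298]
eef_rot: [0.991, -0.13, -0.0, 0.0]
contact_force: [-1.9, -8.5, 5.6]
finger_gap: 0.268
gripper_force: 29.9
```

>>> {"method": "servo_tool", "body": {"commands": [[[-0.05, 0, 0, 0, 0], [-0.05, 0, 0, 0, 0], [-0.05, 0, 0, 0, 0], [-0.05, 0, 0, 0, 0]]]}}

```text
time: 14.52
position: [0.569, 0.0348, 0.0296]
eef_rot: [0.991, -0.13, -0.0, 0.0]
contact_force: [0.0, -0.6, 0.3]
finger_gap: 0.474
gripper_force: 0.0
```

>>> {"method": "servo_tool", "body": {"commands": [[[-0.05, 0, 0, -0.002, 0], [-0.05, 0, 0, -0.005, 0], [-0.05, 0, 0, -0.015, 0], [-0.05, 0, 0, -0.03, 0], [-0.05, 0, 0, -0.04, 0], [-0.05, 0, 0, -0.02, 0], [-0.05, 0, 0, 0, 0]]]}}

```text
time: 15.4
position: [0.5697, 0.0347, 0.1439]
eef_rot: [0.991, -0.13, 0.002, -0.0]
contact_force: [1.0, 0.1, -0.1]
finger_gap: 0.477
gripper_force: 0.0
```

Run:
```python
from go import *
to((.525,.0387,.12,1.61),(.525,.0387,.05,1.61))
a=viewer.grab_frame("side")[150:250,260:390]
cv2.imwrite("pics/p2.png",cv2.resize(a,None,fx=6,fy=6,interpolation=cv2.INTER_CUBIC))
```

```text
t 15.4 p [0.5697 0.0347 0.1439] ang -0.2615 tilt [ 0.0038 -0.0003] F [ 1.   0.1 -0.1] gap 45.3 gf 0.0 q6 1.78
roll deg -107.23 then d [ 0.0058 -0.0445  0.0239]
roll deg 0.0 then d [0.   0.   0.07]
```

View pics/p2.png

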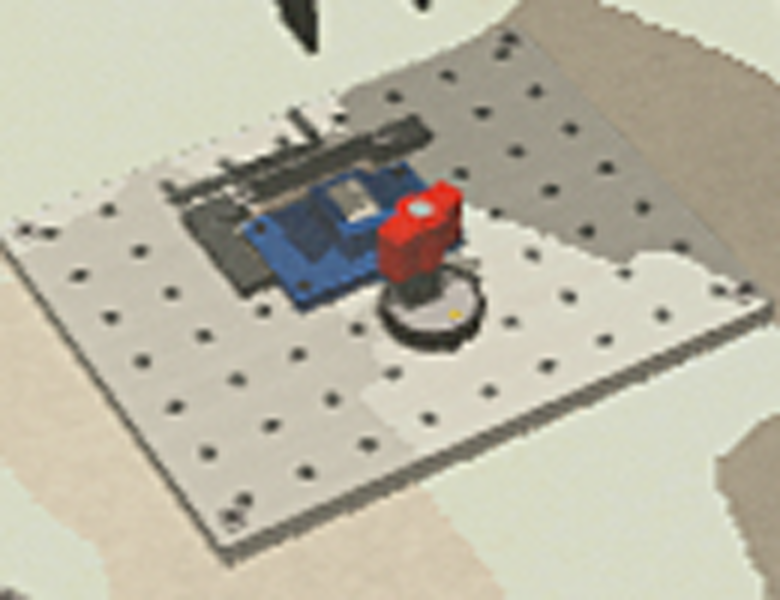

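Run:
```python
from fit import *
s=lambda x,y:(260+x/6,150+y/6)
P=[("side",(-.025,.04,.025),s(302,303)),("side",(.025,.04,.025),s(245,226)),("side",(.025,-.04,.025),s(408,163))]
x,f=fit(P,(.56,.02,-.26));print("cover side",np.round(x,4),f)
w=pix2w("side",[s(421,209),s(455,314),s(434,302)],[.071,.024,.024])
print("knob,dot,disc ctr",np.round(w,4))
for a in(w[1],w[2]): print(np.linalg.norm((a-w[0])[:2]),np.arctan2(*(a-w[0])[1::-1]))
# wing ends: top face edges of wing at z .071
u=pix2w("side",[s(382,233),s(458,186)],[.071]*2);print(u,np.arctan2(*(u[1]-u[0])[1::-1]),np.linalg.norm(u[1]-u[0]))
```

```text
cover side [ 0.5661  0.0347 -0.2789] [-0.   0.1 -0.3  0.2  0.3 -0.3]
knob,dot,disc ctr [[0.5248 0.041  0.071 ]
 [0.5055 0.0401 0.024 ]
 [0.5161 0.0412 0.024 ]]
0.019383736096450794 -3.0945374176749914
0.008720567227542808 3.120832306917798
[[0.52655155 0.06147351 0.071     ]
 [0.52326975 0.02116496 0.071     ]] -1.6520340905439832 0.04044193042845009
```

>>> {"method": "servo_tool", "body": {"commands": [[[-0.05, 0, 0, 0, -10.4], [-0.05, 0, 0, 0, -10.4], [-0.05, 0, 0, 0, -10.4], [-0.05, 0, 0, 0, -10.4], [-0.05, 0, 0, 0, -10.4], [-0.05, 0, 0, 0, -10.4], [-0.05, 0, 0, 0, -10.4], [-0.05, 0, 0, 0, -10.4]]]}}

```text
time: 16.45
position: [0.5685, 0.0347, 0.1405]
eef_rot: [0.826, 0.563, -0.001, -0.001]
contact_force: [0.5, -0.1, 0.2]
finger_gap: 0.474
gripper_force: 0.0
```

>>> {"method": "servo_tool", "body": {"commands": [[[-0.05, 0, 0, 0, -10.4], [-0.05, 0, 0, 0, -10.2], [-0.05, 0, 0, 0, 0]]]}}

```text
time: 16.82
position: [0.5686, 0.0347, 0.1407]
eef_rot: [0.715, 0.699, -0.001, -0.001]
contact_force: [-0.2, 0.8, 0.0]
finger_gap: 0.476
gripper_force: 0.0
```

```bash
python3 -c "
from go import *
to((.525,.040,.1,1.55),(.525,.04,.05,1.55))"
```

```text
t 16.825 p [0.5686 0.0347 0.1407] ang 1.549 tilt [-0.0017 -0.    ] F [-0.2  0.8  0. ] gap 45.2 gf 0.0 q6 -0.03
roll deg -0.06 then d [ 0.0044 -0.0437  0.0407]
roll deg 0.0 then d [0.   0.   0.05]
```

>>> {"method": "servo_tool", "body": {"commands": [[[-0.05, 0.0022, -0.0218, 0.02, 0], [-0.05, 0.0022, -0.0219, 0.02, 0], [-0.05, 0, 0, 0, 0], [-0.05, 0, 0, 0.02, 0], [-0.05, 0, 0, 0.02, 0], [-0.05, 0, 0, 0.01, 0], [-0.05, 0, 0, 0, 0]]]}}

```text
time: 17.7
position: [0.5258, 0.0399, 0.0516]
eef_rot: [0.715, 0.699, -0.0, -0.0]
contact_force: [0.4, 0.1, 0.1]
finger_gap: 0.474
gripper_force: 0.0
```

>>> {"method": "servo_tool", "body": {"commands": [[[-1, 0, 0, 0, 0], [-1, 0, 0, 0, 0], [-1, 0, 0, 0, 0], [-1, 0, 0, 0, 0], [-1, 0, 0, 0, 0]]]}}

```text
time: 18.32
position: [0.5272, 0.0399, 0.0521]
eef_rot: [0.714, 0.7, 0.001, 0.001]
contact_force: [7.1, 0.8, -1.8]
finger_gap: 0.145
gripper_force: 29.5
```

```bash
python3 -c "
from go import *
to();print(robot.state()['moment'],robot.state()['tau'])"
```

```text
t 18.325 p [0.5272 0.0399 0.0521] ang 1.5504 tilt [ 0.0039 -0.0003] F [ 7.1  0.8 -1.8] gap 13.8 gf 29.507551789283752 q6 -0.03
[ 0.22353104 -1.10558062  0.21041308] [-1.93733959e-01 -5.69618332e+01 -1.14591086e+01  2.93176132e-02
  1.57933574e+00  2.06048652e-01]
```

>>> {"method": "servo_tool", "body": {"commands": [[[-1, 0, 0.0015, 0, 0], [-1, 0, 0, 0, 0], [-1, 0, 0, 0, 0]]]}}

```text
time: 18.7
position: [0.5272, 0.0399, 0.0521]
eef_rot: [0.714, 0.7, 0.0, 0.0]
contact_force: [1.2, 0.0, 6.3]
finger_gap: 0.144
gripper_force: 29.5
```

>>> {"method": "servo_tool", "body": {"commands": [[[-1, 0, 0, 0, -3], [-1, 0, 0, 0, -4], [-1, 0, 0, 0, -4], [-1, 0, 0, 0, -4], [-1, 0, 0, 0, -4], [-1, 0, 0, 0, -4], [-1, 0, 0, 0, -4], [-1, 0, 0, 0, 0]]]}}

```text
time: 19.7
position: [0.5274, 0.0398, 0.052]
eef_rot: [0.531, 0.847, 0.0, 0.001]
contact_force: [2.7, -1.5, 4.5]
finger_gap: 0.147
gripper_force: 29.9
```

```bash
cat > m.py <<'E'
from go import *
to();s=robot.state();print("M",np.round(s['moment'],3),"tau6",round(s['tau'][5],3))
E
python3 m.py
```

```text
t 19.7 p [0.5274 0.0398 0.052 ] ang 2.0209 tilt [ 0.0013 -0.0003] F [ 2.7 -1.5  4.5] gap 13.9 gf 29.904507100582123 q6 -0.5
M [-0.292 -0.415  0.165] tau6 -0.43
```

>>> {"method": "servo_tool", "body": {"commands": [[[-1, 0, 0, 0, -4], [-1, 0, 0, 0, -4], [-1, 0, 0, 0, -4], [-1, 0, 0, 0, -4], [-1, 0, 0, 0, -4], [-1, 0, 0, 0, -3], [-1, 0, 0, 0, 0]]]}}

```text
time: 20.58
position: [0.5275, 0.0399, 0.0521]
eef_rot: [0.352, 0.936, 0.0, 0.001]
contact_force: [2.1, -0.2, 5.2]
finger_gap: 0.147
gripper_force: 29.9
```

```bash
python3 m.py
```

```text
t 20.575 p [0.5275 0.0399 0.0521] ang 2.4215 tilt [ 0.0015 -0.0002] F [ 2.1 -0.2  5.2] gap 14.0 gf 29.918443858623505 q6 -0.9
M [-0.165 -0.584  0.037] tau6 -0.309
```

>>> {"method": "servo_tool", "body": {"commands": [[[-1, 0, 0, 0, -2], [-1, 0, 0, 0, 0]]]}}

```text
time: 20.82
position: [0.5275, 0.0399, 0.052]
eef_rot: [0.336, 0.942, 0.0, 0.001]
contact_force: [2.8, -0.6, 5.0]
finger_gap: 0.146
gripper_force: 29.9
```

```bash
python3 m.py
```

```text
t 20.825 p [0.5275 0.0399 0.052 ] ang 2.456 tilt [ 0.0015 -0.0001] F [ 2.8 -0.6  5. ] gap 13.8 gf 29.941945374011993 q6 -0.93
M [-0.187 -0.537 -0.141] tau6 -0.295
```

```bash
cat > m.py <<'E'
from go import *
r=[]
for i in range(5):
    viewer.grab_frame("side");s=robot.state();r.append([*s['moment'],s['tau'][5],*s['contact_force']])
to();r=np.array(r);print("mean",np.round(r.mean(0),3),"sd",np.round(r.std(0),3), "travel~",round(pose()[3]%(2*np.pi)-1.55+.24,3))
E
python3 m.py
```

```text
t 21.075 p [0.5275 0.0399 0.0521] ang 2.4557 tilt [ 0.0015 -0.0002] F [ 1.9 -1.6  4.9] gap 13.9 gf 29.937584102153778 q6 -0.93
mean [-0.163 -0.543 -0.053 -0.076  2.415 -0.798  4.99 ] sd [0.018 0.041 0.028 0.023 0.655 0.521 0.178] travel~ 1.146
```

>>> {"method": "servo_tool", "body": {"commands": [[[-1, 0, 0, 0, -2], [-1, 0, 0, 0, -2], [-1, 0, 0, 0, -2], [-1, 0, 0, 0, -2], [-1, 0, 0, 0, -2], [-1, 0, 0, 0, -2], [-1, 0, 0, 0, 0]]]}}

```text
time: 21.95
position: [0.5276, 0.0399, 0.0521]
eef_rot: [0.236, 0.972, 0.0, 0.001]
contact_force: [2.6, -0.4, 5.3]
finger_gap: 0.146
gripper_force: 29.9
```

```bash
python3 m.py
```

```text
t 22.2 p [0.5276 0.0399 0.0521] ang 2.6651 tilt [ 0.0016 -0.0001] F [ 2.7 -0.   5.7] gap 13.8 gf 29.937527775764465 q6 -1.14
mean [-0.025 -0.638 -0.075 -0.076  2.868 -0.204  5.355] sd [0.022 0.023 0.019 0.023 0.189 0.598 0.509] travel~ 1.355
```

>>> {"method": "servo_tool", "body": {"commands": [[[-1, 0, 0, 0, -2], [-1, 0, 0, 0, -2], [-1, 0, 0, 0, 0]]]}}

```text
time: 22.58
position: [0.5276, 0.04, 0.0521]
eef_rot: [0.202, 0.979, 0.0, 0.001]
contact_force: [2.6, 0.3, 5.1]
finger_gap: 0.143
gripper_force: 29.9
```

```bash
python3 m.py
```

```text
t 22.825 p [0.5276 0.04   0.0521] ang 2.7349 tilt [ 0.0017 -0.0001] F [ 3.5 -0.7  4.6] gap 13.7 gf 29.937641322612762 q6 -1.21
mean [ 4.000e-03 -6.300e-01 -3.100e-02 -7.600e-02  3.068e+00 -2.360e-01
  4.859e+00] sd [0.018 0.025 0.044 0.023 0.301 0.376 0.497] travel~ 1.425
```

```bash
cat > n.py <<'E'
from go import *
s,p,X,a=pose();print("Mz",round(s['moment'][2],3),"tau6",round(s['tau'][5],3),"dq6",round(s['qvel'][5],3),"travel~",round(a%(2*np.pi)-1.31,3),"F",np.round(s['contact_force'],1),s['time'])
E
true
```

```text
(no output)
```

>>> {"method": "servo_tool", "body": {"commands": [[[-1, 0, 0, 0, -1], [-1, 0, 0, 0, -1], [-1, 0, 0, 0, -1]]]}}

```text
time: 23.2
position: [0.5276, 0.04, 0.0521]
eef_rot: [0.176, 0.984, 0.0, 0.001]
contact_force: [2.2, 0.0, 4.9]
finger_gap: 0.144
gripper_force: 30.0
```

```bash
python3 n.py
```

```text
Mz -0.251 tau6 -0.006 dq6 -0.139 travel~ 1.477 F [2.2 0.  4.9] 23.2
```

>>> {"method": "servo_tool", "body": {"commands": [[[-1, 0, 0, 0, -1], [-1, 0, 0, 0, -1]]]}}

```text
time: 23.45
position: [0.5276, 0.04, 0.0521]
eef_rot: [0.159, 0.987, 0.0, 0.001]
contact_force: [3.3, 0.0, 4.7]
finger_gap: 0.142
gripper_force: 30.0
```

```bash
python3 n.py
```

```text
Mz -0.279 tau6 -0.006 dq6 -0.139 travel~ 1.512 F [3.3 0.  4.7] 23.45
```

>>> {"method": "servo_tool", "body": {"commands": [[[-1, 0, 0, 0, -1], [-1, 0, 0, 0, -1]]]}}

```text
time: 23.7
position: [0.5276, 0.04, 0.0521]
eef_rot: [0.142, 0.99, 0.0, 0.001]
contact_force: [3.2, 0.3, 5.1]
finger_gap: 0.147
gripper_force: 30.0
```

```bash
python3 n.py
```

```text
Mz -0.267 tau6 -0.006 dq6 -0.137 travel~ 1.547 F [3.2 0.3 5.1] 23.7
```

>>> {"method": "servo_tool", "body": {"commands": [[[-1, 0, 0, 0, -1], [-1, 0, 0, 0, -1]]]}}

```text
time: 23.95
position: [0.5276, 0.04, 0.0521]
eef_rot: [0.124, 0.992, 0.0, 0.001]
contact_force: [3.4, 0.3, 5.1]
finger_gap: 0.144
gripper_force: 30.0
```

```bash
python3 n.py
```

```text
Mz -0.218 tau6 -0.007 dq6 -0.139 travel~ 1.582 F [3.4 0.3 5.1] 23.95
```

>>> {"method": "servo_tool", "body": {"commands": [[[-1, 0, 0, 0, -1]]]}}

```text
time: 24.08
position: [0.5276, 0.04, 0.0521]
eef_rot: [0.116, 0.993, 0.0, 0.001]
contact_force: [3.7, 0.1, 4.1]
finger_gap: 0.145
gripper_force: 30.0
```

```bash
python3 n.py
```

```text
Mz -0.236 tau6 -0.007 dq6 -0.139 travel~ 1.6 F [3.7 0.1 4.1] 24.075
```

>>> {"method": "servo_tool", "body": {"commands": [[[-1, 0, 0, 0, -1]]]}}

```text
time: 24.2
position: [0.5276, 0.04, 0.0521]
eef_rot: [0.107, 0.994, 0.0, 0.001]
contact_force: [3.1, -0.1, 4.6]
finger_gap: 0.145
gripper_force: 30.0
```

```bash
python3 n.py
```

```text
Mz -0.237 tau6 -0.007 dq6 -0.139 travel~ 1.617 F [ 3.1 -0.1  4.6] 24.2
```

Baseline steady (about -0.25). Continue, pairs of 1° rows.

>>> {"method": "servo_tool", "body": {"commands": [[[-1, 0, 0, 0, -1], [-1, 0, 0, 0, -1]]]}}

```text
time: 24.45
position: [0.5276, 0.04, 0.0521]
eef_rot: [0.09, 0.996, 0.0, 0.001]
contact_force: [4.1, -0.3, 4.6]
finger_gap: 0.144
gripper_force: 30.0
```

```bash
python3 n.py
```

```text
Mz -0.19 tau6 -0.007 dq6 -0.139 travel~ 1.652 F [ 4.1 -0.3  4.6] 24.45
```

>>> {"method": "servo_tool", "body": {"commands": [[[-1, 0, 0, 0, -1], [-1, 0, 0, 0, -1]]]}}

```text
time: 24.7
position: [0.5276, 0.04, 0.052]
eef_rot: [0.072, 0.997, 0.0, 0.001]
contact_force: [3.0, 1.8, 5.0]
finger_gap: 0.144
gripper_force: 30.0
```

```bash
python3 n.py
```

```text
Mz -0.237 tau6 -0.007 dq6 -0.139 travel~ 1.687 F [3.  1.8 5. ] 24.7
```

>>> {"method": "servo_tool", "body": {"commands": [[[-1, 0, 0, 0, -1], [-1, 0, 0, 0, -1]]]}}

```text
time: 24.95
position: [0.5276, 0.0401, 0.052]
eef_rot: [0.055, 0.998, 0.0, 0.001]
contact_force: [1.8, 0.8, 5.4]
finger_gap: 0.146
gripper_force: 30.0
```

```bash
python3 n.py
```

```text
Mz -0.229 tau6 -0.007 dq6 -0.141 travel~ 1.722 F [1.8 0.8 5.4] 24.95
```

>>> {"method": "servo_tool", "body": {"commands": [[[-1, 0, 0, 0, -1], [-1, 0, 0, 0, -1]]]}}

```text
time: 25.2
position: [0.5276, 0.0401, 0.0521]
eef_rot: [0.037, 0.999, 0.0, 0.001]
contact_force: [2.5, 1.8, 4.4]
finger_gap: 0.144
gripper_force: 30.0
```

```bash
python3 n.py
```

```text
Mz -0.208 tau6 -0.007 dq6 -0.138 travel~ 1.757 F [2.5 1.8 4.4] 25.2
```

>>> {"method": "servo_tool", "body": {"commands": [[[-1, 0, 0, 0, -1], [-1, 0, 0, 0, -1]]]}}

```text
time: 25.45
position: [0.5276, 0.0401, 0.0521]
eef_rot: [0.02, 1.0, 0.0, 0.001]
contact_force: [2.7, 0.2, 5.9]
finger_gap: 0.142
gripper_force: 30.0
```

```bash
python3 n.py
```

```text
Mz -0.238 tau6 -0.008 dq6 -0.138 travel~ 1.792 F [2.7 0.2 5.9] 25.45
```

>>> {"method": "servo_tool", "body": {"commands": [[[-1, 0, 0, 0, -1], [-1, 0, 0, 0, -1]]]}}

```text
time: 25.7
position: [0.5276, 0.0401, 0.0521]
eef_rot: [0.003, 1.0, 0.0, 0.001]
contact_force: [2.8, 0.7, 5.6]
finger_gap: 0.142
gripper_force: 30.0
```

```bash
python3 n.py
```

```text
Mz -0.263 tau6 -0.008 dq6 -0.138 travel~ 1.827 F [2.8 0.7 5.6] 25.7
```

>>> {"method": "servo_tool", "body": {"commands": [[[-1, 0, 0, 0, -1], [-1, 0, 0, 0, -1]]]}}

```text
time: 25.95
position: [0.5276, 0.0401, 0.0521]
eef_rot: [-0.015, 1.0, 0.0, 0.001]
contact_force: [2.4, 1.3, 5.2]
finger_gap: 0.148
gripper_force: 30.0
```

```bash
python3 n.py
```

```text
Mz -0.183 tau6 -0.008 dq6 -0.14 travel~ 1.861 F [2.4 1.3 5.2] 25.95
```

>>> {"method": "servo_tool", "body": {"commands": [[[-1, 0, 0, 0, -1], [-1, 0, 0, 0, -1]]]}}

```text
time: 26.2
position: [0.5276, 0.0401, 0.0521]
eef_rot: [-0.032, 0.999, 0.0, 0.001]
contact_force: [3.2, 1.9, 5.1]
finger_gap: 0.144
gripper_force: 30.0
```

```bash
python3 n.py
```

```text
Mz -0.271 tau6 -0.008 dq6 -0.138 travel~ 1.896 F [3.2 1.9 5.1] 26.2
```

>>> {"method": "servo_tool", "body": {"commands": [[[-1, 0, 0, 0, -1], [-1, 0, 0, 0, -1]]]}}

```text
time: 26.45
position: [0.5276, 0.0401, 0.0521]
eef_rot: [-0.05, 0.999, 0.0, 0.001]
contact_force: [2.5, 2.4, 4.1]
finger_gap: 0.144
gripper_force: 30.0
```

```bash
python3 n.py
```

```text
Mz -0.187 tau6 -0.008 dq6 -0.139 travel~ 1.931 F [2.5 2.4 4.1] 26.45
```

>>> {"method": "servo_tool", "body": {"commands": [[[-1, 0, 0, 0, -1], [-1, 0, 0, 0, -1]]]}}

```text
time: 26.7
position: [0.5276, 0.0401, 0.0521]
eef_rot: [-0.067, 0.998, 0.0, 0.001]
contact_force: [3.2, 2.6, 4.7]
finger_gap: 0.15
gripper_force: 30.0
```

```bash
python3 n.py
```

```text
Mz -0.218 tau6 -0.008 dq6 -0.14 travel~ 1.966 F [3.2 2.6 4.7] 26.7
```

>>> {"method": "servo_tool", "body": {"commands": [[[-1, 0, 0, 0, -1], [-1, 0, 0, 0, -1]]]}}

```text
time: 26.95
position: [0.5276, 0.0401, 0.0521]
eef_rot: [-0.085, 0.996, 0.0, 0.001]
contact_force: [2.9, 1.1, 5.5]
finger_gap: 0.149
gripper_force: 30.0
```

```bash
python3 n.py
```

```text
Mz -0.232 tau6 -0.008 dq6 -0.139 travel~ 2.001 F [2.9 1.1 5.5] 26.95
```

>>> {"method": "servo_tool", "body": {"commands": [[[-1, 0, 0, 0, -1], [-1, 0, 0, 0, -1]]]}}

```text
time: 27.2
position: [0.5276, 0.0402, 0.0521]
eef_rot: [-0.102, 0.995, 0.0, 0.001]
contact_force: [2.8, 2.3, 5.6]
finger_gap: 0.143
gripper_force: 30.1
```

Run:
```python
import runpy;runpy.run_path("n.py")
from h import *
a=viewer.grab_frame("side")[150:250,260:390]
cv2.imwrite("pics/p3.png",cv2.resize(a,None,fx=6,fy=6,interpolation=cv2.INTER_CUBIC))
```

```text
Mz -0.394 tau6 -0.15 dq6 -0.137 travel~ 2.036 F [2.8 2.3 5.6] 27.2
```

View pics/p3.png

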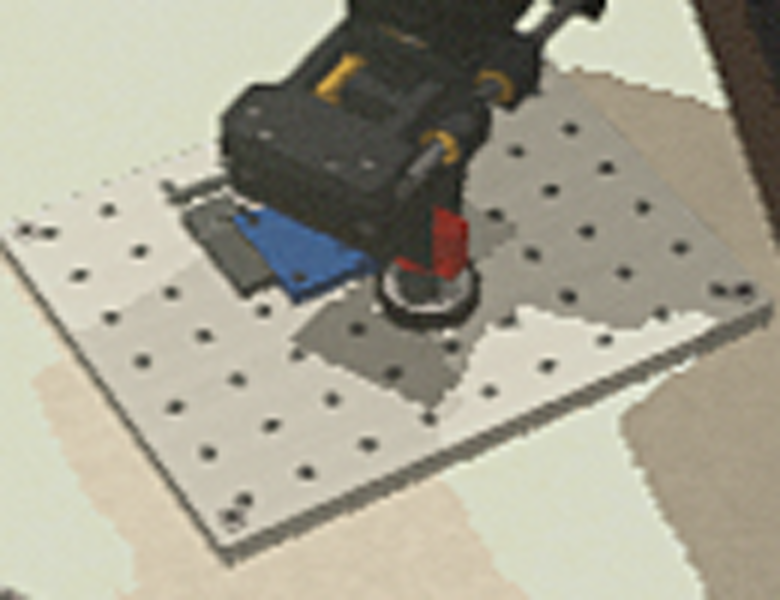

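>>> {"method": "servo_tool", "body": {"commands": [[[-1, 0, 0, 0, -1]]]}}

```text
time: 27.38
position: [0.5275, 0.0401, 0.0521]
eef_rot: [-0.11, 0.994, 0.0, 0.001]
contact_force: [2.6, 0.8, 5.9]
finger_gap: 0.145
gripper_force: 30.1
```

```bash
python3 n.py
```

```text
Mz -0.521 tau6 -0.161 dq6 -0.142 travel~ 2.053 F [2.6 0.8 5.9] 27.375
```

```bash
python3 m.py; python3 n.py
```

```text
t 27.625 p [0.5275 0.0402 0.0521] ang -2.9206 tilt [0.0015 0.0003] F [2.2 1.4 5.8] gap 13.9 gf 30.045311450958252 q6 -1.84
mean [ 0.433 -0.597 -0.332 -0.367  2.261  1.749  5.408] sd [0.024 0.03  0.031 0.085 0.492 0.6   0.621] travel~ 2.053
Mz -0.309 tau6 -0.331 dq6 0.0 travel~ 2.053 F [2.2 1.4 5.8] 27.625
```

>>> {"method": "servo_tool", "body": {"commands": [[[-0.6, 0, 0, 0, 0], [-0.5, 0, 0, 0, 0], [-0.3, 0, 0, 0, 0], [-0.05, 0, 0, 0, 0], [-0.05, 0, 0, 0, 0], [-0.05, 0, 0, 0, 0]]]}}

```text
time: 28.38
position: [0.5269, 0.0399, 0.0517]
eef_rot: [-0.112, 0.994, -0.0, 0.0]
contact_force: [-0.2, 0.2, 0.6]
finger_gap: 0.473
gripper_force: 0.0
```

>>> {"method": "servo_tool", "body": {"commands": [[[-0.05, 0, 0, -0.005, 0], [-0.05, 0, 0, -0.02, 0], [-0.05, 0, 0, -0.04, 0], [-0.05, 0, 0, -0.05, 0], [-0.05, 0, 0, -0.03, 0], [-0.05, -0.02, 0, 0, 0], [-0.05, 0, 0, 0, 0]]]}}

```text
time: 29.25
position: [0.5469, 0.0445, 0.1971]
eef_rot: [-0.112, 0.994, -0.0, 0.001]
contact_force: [-0.6, -0.9, 0.3]
finger_gap: 0.478
gripper_force: 0.0
```

Run:
```python
from go import *
to()
a=viewer.grab_frame("side")[150:250,260:390]
cv2.imwrite("pics/p4.png",cv2.resize(a,None,fx=6,fy=6,interpolation=cv2.INTER_CUBIC))
```

```text
t 29.25 p [0.5469 0.0445 0.1971] ang -2.9176 tilt [ 0.001  -0.0001] F [-0.6 -0.9  0.3] gap 45.4 gf 0.0 q6 -1.83
```

View pics/p4.png

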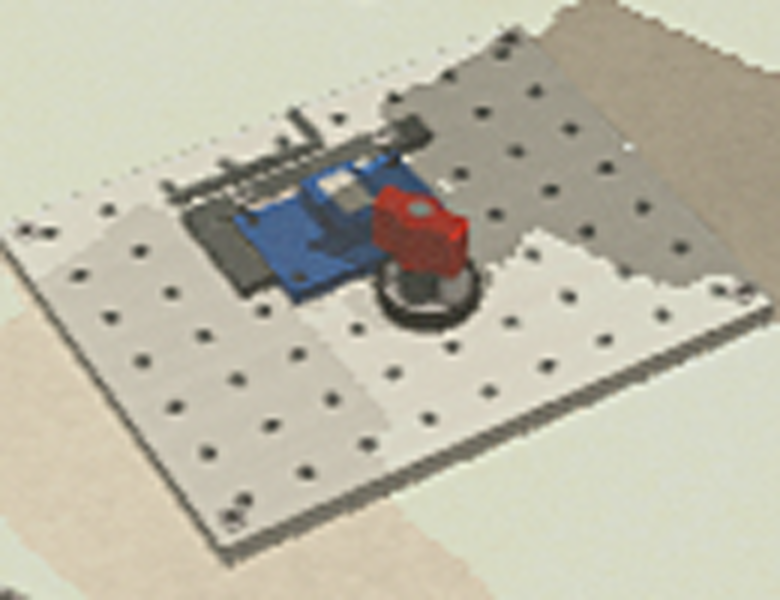

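>>> {"method": "servo_tool", "body": {"commands": [[[-0.05, 0.02, 0, 0, 0], [-0.05, 0, 0, 0.04, 0], [-0.05, 0, 0, 0.05, 0], [-0.05, 0, 0, 0.03, 0], [-0.05, 0, 0, 0.015, 0], [-0.05, 0, 0, 0.01, 0], [-0.05, 0, 0, 0, 0], [-0.05, 0, 0, 0, 0]]]}}

```text
time: 30.3
position: [0.5274, 0.0399, 0.0525]
eef_rot: [-0.112, 0.994, -0.0, 0.001]
contact_force: [-0.6, 0.0, -0.4]
finger_gap: 0.479
gripper_force: 0.0
```

>>> {"method": "servo_tool", "body": {"commands": [[[-0.4, 0, 0, 0, 0], [-0.6, 0, 0, 0, 0], [-1, 0, 0, 0, 0], [-1, 0, 0, 0, 0], [-1, 0, 0, 0, 0]]]}}

```text
time: 30.92
position: [0.527, 0.04, 0.0518]
eef_rot: [-0.111, 0.994, 0.0, 0.0]
contact_force: [-0.8, 0.7, 2.8]
finger_gap: 0.142
gripper_force: 30.0
```

```bash
python3 m.py
```

```text
t 31.175 p [0.5269 0.04   0.0518] ang -2.9181 tilt [0.     0.0001] F [-1.1  1.9  3.6] gap 13.7 gf 29.999321401119232 q6 -1.84
mean [ 0.488 -0.034 -0.213 -0.213 -0.458  1.434  3.007] sd [0.057 0.022 0.032 0.003 0.658 0.543 0.401] travel~ 2.055
```

>>> {"method": "servo_tool", "body": {"commands": [[[-1, 0, 0, 0, -0.4]]]}}

```text
time: 31.3
position: [0.5269, 0.04, 0.0518]
eef_rot: [-0.115, 0.993, 0.0, 0.0]
contact_force: [-0.3, 1.9, 3.4]
finger_gap: 0.148
gripper_force: 30.1
```

```bash
python3 n.py; python3 m.py
```

```text
Mz -0.351 tau6 -0.273 dq6 -0.059 travel~ 2.062 F [-0.3  1.9  3.4] 31.3
t 31.55 p [0.527  0.04   0.0518] ang -2.911 tilt [0.0001 0.    ] F [-2.   3.2  4.3] gap 14.0 gf 30.05108892917633 q6 -1.85
mean [ 0.652  0.03  -0.395 -0.419 -1.269  2.716  4.467] sd [0.039 0.032 0.03  0.048 0.453 0.274 0.65 ] travel~ 2.062
```

>>> {"method": "servo_tool", "body": {"commands": [[[-1, 0, 0, 0, -0.4]]]}}

```text
time: 31.68
position: [0.527, 0.04, 0.0518]
eef_rot: [-0.119, 0.993, -0.0, 0.0]
contact_force: [-0.8, 3.6, 6.0]
finger_gap: 0.147
gripper_force: 30.1
```

```bash
python3 n.py; python3 m.py
```

```text
Mz -0.487 tau6 -0.345 dq6 -0.061 travel~ 2.069 F [-0.8  3.6  6. ] 31.675
t 31.925 p [0.527  0.04   0.0518] ang -2.9038 tilt [0.0001 0.    ] F [-1.6  2.8  5.2] gap 14.0 gf 30.120105743408203 q6 -1.86
mean [ 0.721  0.084 -0.494 -0.499 -1.268  3.112  5.028] sd [0.029 0.031 0.029 0.042 0.531 0.352 0.48 ] travel~ 2.069
```

>>> {"method": "servo_tool", "body": {"commands": [[[-0.6, 0, 0, 0, 0], [-0.5, 0, 0, 0, 0], [-0.3, 0, 0, 0, 0], [-0.05, 0, 0, 0, 0], [-0.05, 0, 0, 0, 0], [-0.05, 0, 0, 0, 0]]]}}

```text
time: 32.67
position: [0.5269, 0.0399, 0.0517]
eef_rot: [-0.119, 0.993, -0.0, -0.0]
contact_force: [0.0, 0.2, -0.8]
finger_gap: 0.473
gripper_force: 0.0
```

>>> {"method": "servo_tool", "body": {"commands": [[[-0.05, 0, 0, -0.005, 0], [-0.05, 0, 0, -0.02, 0], [-0.05, 0, 0, -0.04, 0], [-0.05, 0, 0, -0.05, 0], [-0.05, 0, 0, -0.03, 0], [-0.05, 0, 0, 0, 0], [-0.05, 0, 0, 0, 0], [-0.05, 0, 0, 0, 0]]]}}

```text
time: 33.67
position: [0.5265, 0.04, 0.1956]
eef_rot: [-0.119, 0.993, 0.0, -0.001]
contact_force: [0.1, -0.2, -0.2]
finger_gap: 0.477
gripper_force: 0.0
```

```bash
python3 -c "
from go import *
to();print(order.hand_in())"
```

```text
t 33.675 p [0.5265 0.04   0.1956] ang -2.9039 tilt [-0.0019 -0.    ] F [ 0.1 -0.2 -0.2] gap 45.3 gf 0.0 q6 -1.86
the job is handed in; nothing more can be done
None
```

The blue cover is seated against the foot and clamped, the gripper is clear, and the job was handed in at 33.7 s with no verdict returned; I put the clamp force at roughly 10–20 N, worked out from wrist torque rather than measured directly.

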